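Re-set a bench gauge to its mark from the slack side

ROBOT

A 6-joint arm with a two-finger parallel gripper is mounted at the origin on a cart in front of the work surface, level with it; the furniture and walls round the work are solid. World frame = base frame: x ahead of the robot, y to its left, z up, the work surface at z = 0. Lengths are in m, angles in rad, forces in N, time in s.
With the tool pointing down it reaches from about 0.425 to 0.95 m from the base axis. Payload 14.7 kg.
Tool frame: the origin (TCP) lies on the centre line of the jaws, within the pads' length; the fingertips stand 22 mm ahead of it and the grasp point (between the pads) lies 3 mm ahead of it (r.tcp_to_tips is the z of the fingertips in the tool frame, in m); z points along the fingers, y is the line along which they close (so a half turn about z gives the same grasp; the last joint's range is limited). The gripper opens to 85 mm and grips with 20 to 120 N. Pads are 22 mm wide; open, the fingers measure 114 mm over their backs; the gripper's body (76 mm by 85 mm) begins 54 mm behind the grasp point. The pads swing forward as they close: fully open they stand 13 mm farther back than shut.
Start: joints at [1.28, 0.48, 1.596, -0, 1.065, -0.047], TCP at [0.157, 0.631, 0.253] pointing down, gripper open.
Joint ranges: [-2.75, 2.75], [-0.82, 2.05], [0.23, 2.67], [-1.56, 4.7], [0.09, 2.69], [-2.92, 2.92]. Speed limits (rad/s): [1.89, 1.89, 2.39, 3.01, 3.01, 3.01].

INTERFACE

Orientations are given as a unit quaternion [w, x, y, z].
In Python, from bench import r, viewer gives the robot as it stands.
- The arm moves only by the tool jog_arm, never from a script. Its argument "deltas" is a list of rows, each a list of 5 numbers: the finger opening in mm, from 0 to 85.4, then the shift along the world's x, y, z in mm, then the turn about the world's z in degrees. In form: [[hand, tx, ty, tz, turn], ...]. A call has 1 to 12 rows; each row is the pose to reach, as a shift and turn from the pose commanded when the call began; what a row does not reach only later rows make up. A row lasts 1/10 s, in which the tool goes at most 50 mm and 8.59 degrees, less where a joint would pass 70% of its speed; a pose out of reach is approached as far as the arm can. A call with a gripper value outside its range is refused whole. The fingers move at their own pace and stop on an object; "newtons" is the grip in N (left out, the last holds). Time passes only in rows, so rows that repeat a pose let the fingers close. It gives the time, the measured TCP pose, the force, the opening and the grip force at its end, in the units of the state.
- r.get_obs(): the state, without advancing time (a new reading comes with each control period).
- viewer.snapshot(name): name is "side" or "top"; returns a dict with "img" (480x640x3 uint8, red, green, blue), "intrinsics" (3x3 intrinsics, pixels), "rvec" (rotation vector, rad) and "tvec" (3), from world to camera coordinates, as OpenCV has them. Camera axes: x right, y down, z forward; pixel columns grow to the right and rows downward; lengths in m; the calibration is good to about 2 mm. A picture is of the moment at which its call begins. There is no depth.
- r.close_job(): hands the job in; it is judged then, once.
The state is a dict: "time": time; "qpos": joint angles; "dq": joint speeds; "effort": joint torques, N m; "eef_pos": TCP position; "ee_rot": TCP orientation; "wrist_force": force on the tool from outside, world axes, zero at the start; "wrist_torque": the same for the moment, N m; "finger_gap": opening from 0.0 (shut) to 1.0 (fully open); "grip_force": force on a finger pad.
Only numpy, scipy, OpenCV 4.12 (cv2) and the standard library are available. Lean on these libraries where they do the work, as an engineer would, in place of code of your own. Each camera call takes 0.05 s, during which the arm holds its last target. There are 200 camera calls.

TASK

The bench gauge has been wound up past its mark on the brass weight. Turn the handwheel back until the needle has dropped to its resting place and the weight is free, then wind it up again until the needle comes up to the green mark, and leave it there with the brass drive block still bearing on the ram's front lug: the last turn must be a closing one, so if you run past, back right off and come up afresh. Go by feel and gently - do not crush the weight, jam the ram on its back stop or push the gauge's neighbours about.

Things in the scene. Friction and masses are not known exactly. Their poses are not given: they have to be found in the camera images.
- gauge: grey cast bench gauge, 74 (x) by 296 mm (y), fixed to the worktop; origin under the middle of its bed, on the worktop. Its y axis runs along the bed: headstock with handwheel at the -y end (right, seen from the robot), tailstock with round white dial (rim about 150 mm up) at the +y end. Between ram face and anvil the brass weight stands on a steel rest table, top 26 mm above the worktop
- wheel (a joint): turn of the handwheel in rad, growing clockwise seen from above, which closes: it drives a rack with the brass drive block towards the gauge's +y, 6 mm per rad. Black disc of 86 mm diameter, 10 mm thick, vertical shaft, top face 94 mm above the worktop, white graduations on its rim; friction 0.03 N m. At 0 the crank handle stands to the gauge's -x of the shaft
- wheel_axis (a point): point on the handwheel's shaft at the height of its top face (95 mm above the worktop)
- handle_mid (a point): middle of the black upright crank handle, which spins freely on a pin 32 mm from the wheel's shaft: a cylinder 14 to 15 mm in diameter, standing on the wheel's top face from 95 to 136 mm above the worktop; the point is on its axis, 115 mm above the worktop
- ram: steel ram, 40 mm wide, sliding along the gauge's y, with a front and a rear lug on its back and a round 24 mm measuring face at its +y end. Stiff: about 18 N of friction, stays where left. Origin: a point that moves with it (on the gauge's origin when the ram face is 11 mm towards +y of the bed's middle)
- ram_face (a point): centre of the ram's measuring face, 42 mm above the worktop
- ram_back (a point): centre of the ram's rear end, which meets the back stop when the ram is wound too far back
- back_stop: dark steel bar on the headstock; its face, 59 mm towards -y from the gauge's middle, stops the ram's rear end. About 5 mm of ram travel are left to it when the weight has just come free
- block_front (a point): centre of the front (+y) face of the brass drive block (34 x 16 x 12 mm). The block moves the ram only by contact: it sits with several mm of end play (worn) between the ram's two lugs, so after each change of direction the wheel turns almost free until the block meets the other lug
- front_lug (a point): centre of the rear (-y) face of the ram's front lug, on which the drive block bears when closing; the two points coincide within a fraction of a mm when it bears, otherwise the block's lies towards -y by the gap
- anvil: spring-loaded anvil in the tailstock, round 24 mm face towards the ram; it presses with 3 N at its resting place, plus 2 N for each mm it is pushed in; 6.3 mm of travel in all, then it bottoms hard
- anvil_face (a point): centre of the anvil's face, 42 mm above the worktop
- needle (a joint): swing of the black needle on the dial in rad, which shows the anvil's force: 0.12 rad per N (0.24 rad per mm of anvil travel); 0 at the green mark (9 N, anvil pushed in 3 mm), positive past it (needle to the right, seen from the robot), -0.72 at rest (3 N), red ticks from +0.6, +0.79 bottomed
- needle_tip (a point): tip of the needle, 46 mm from its pivot on the dial
- weight: brass check weight, round, 38 mm in diameter (cylinder of 33 mm height, small knob above, 48 mm in all), standing upright on the rest table; origin under its centre
- tweezers: steel forceps lying flat, 124 mm long; leave alone
- loupe: folding loupe, closed, 50 x 28 x 16 mm; leave alone
- caliper: steel vernier caliper lying flat, 210 mm long; leave alone
- eraser: blue and white eraser, 45 x 21 x 13 mm; leave alone

How it is judged:
By the outcome, as a careful person would: the job done as asked, in the order asked, and still so for the second after the job is handed in, with the robot touching nothing.
It also fails if it takes over 45 s, if anything falls off the work surface, if the arm or the gripper's body presses on something with over 40 N, if the wrist force passes 120 N, or if a joint passes its speed limit or range.

## Working session

There is one attempt and no reset: what is moved stays moved. The work goes in short steps, Python scripts to look and compute and a tool call to move; the robot and the scene stay as the last step left them, time stands still between calls to the robot, and variables do not carry over. Pictures are saved under pics/ and viewed, at most 10 in all, crops included, and the job is handed in when it is done.

Besides the shell and the picture viewer there is one more tool, called after ">>>" in YAML: its name, and indented under it one key for each argument. jog_arm: Moves the arm, as the interface text tells. Its arguments: {"type":"object","properties":{"deltas":{"type":"array","items":{"type":"array","items":{"type":"number"}}},"newtons":{"type":"number"}},"required":["deltas"]}

```bash
mkdir -p pics; ls; cat > h.py <<'E'
import numpy as np, cv2
from bench import r, viewer
def snap(n):
    s=viewer.snapshot(n); return s
def save(s,fn,crop=None,k=1):
    im=cv2.cvtColor(np.asarray(s["img"]),cv2.COLOR_RGB2BGR)
    if crop: x0,y0,x1,y1=crop; im=im[y0:y1,x0:x1]
    if k!=1: im=cv2.resize(im,None,fx=k,fy=k,interpolation=cv2.INTER_CUBIC)
    cv2.imwrite(fn,im)
def ray(s,u,v):
    R=cv2.Rodrigues(np.array(s["rvec"],float))[0];t=np.array(s["tvec"],float).ravel()
    d=R.T@np.linalg.inv(np.array(s["intrinsics"]))@np.array([u,v,1.]); c=-R.T@t
    return c,d/np.linalg.norm(d)
def onz(s,u,v,z):
    c,d=ray(s,u,v); return c+d*(z-c[2])/d[2]
def proj(s,P):
    return cv2.projectPoints(np.array(P,float).reshape(-1,3),np.array(s["rvec"],float),np.array(s["tvec"],float),np.array(s["intrinsics"],float),None)[0].reshape(-1,2)
E
python3 - <<'E'
from h import *
for n in("side","top"):
    s=snap(n); save(s,f"pics/{n}0.png"); print(n,ray(s,320,240))
print(r.get_obs())
E
```

```text
pics
side (array([0.41439829, 0.41613537, 0.98183653]), array([ 0.10243745, -0.55470925, -0.82571437]))
top (array([ 0.40254049, -0.17947552,  1.0562589 ]), array([ 1.43457845e-01,  9.92400310e-05, -9.89656424e-01]))
{'time': 0.1, 'qpos': array([ 1.28039557e+00,  4.80794581e-01,  1.59681821e+00,  5.63754385e-05,
        1.06513987e+00, -4.65604241e-02]), 'dq': array([-2.38134211e-05, -1.42506664e-03,  3.98555916e-04,  6.10145924e-04,
       -6.47389313e-04,  1.87315267e-03]), 'effort': array([ 2.10725739e-03, -9.52239633e+01, -4.31045866e+01,  1.01556375e-04,
        5.01847593e-03,  6.32185538e-05]), 'eef_pos': array([0.15676356, 0.63043714, 0.25271731]), 'ee_rot': array([-1.21560893e-04,  1.21631888e-01,  9.92575109e-01, -5.67657116e-04]), 'wrist_force': array([-0.29142432,  0.19288567,  0.13690327]), 'wrist_torque': array([-0.05320679, -0.00409405, -0.04731457]), 'grip_force': 0.0, 'finger_gap': 0.9988270731443473}
```

View pics/top0.png

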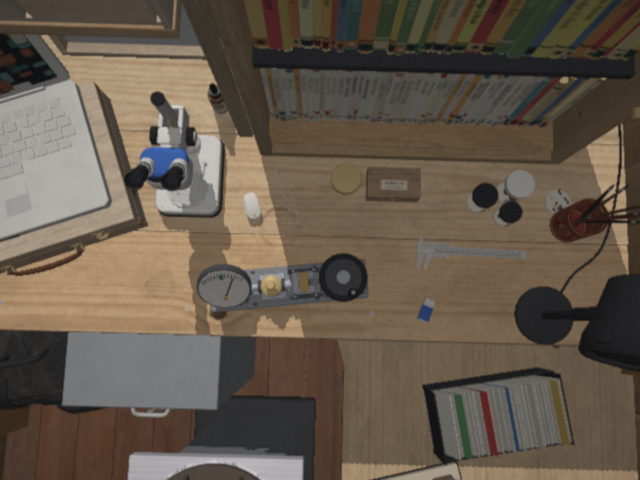

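View pics/side0.png

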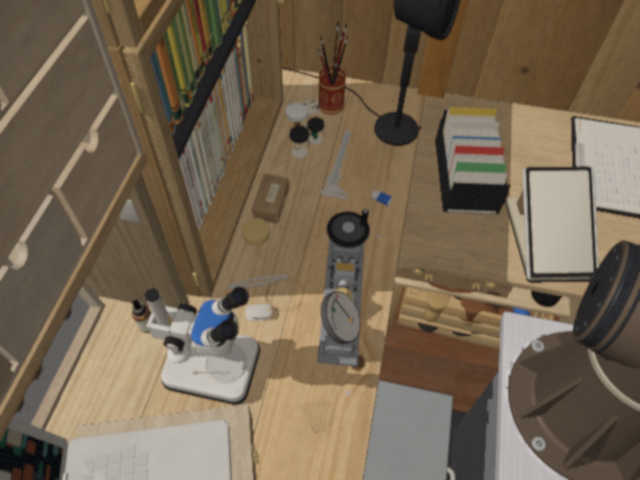

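The top view shows the dial at about (224,287), the weight at (271,285), the wheel at (344,277) and the handle near (352,293). The side view shows the wheel at (348,228), the handle at (364,215) and the dial at (341,316). I'll zoom in next.

```bash
python3 - <<'E'
from h import *
a=snap("top");b=snap("side")
save(a,"pics/ta.png",(185,240,385,330),4); save(b,"pics/sb.png",(300,195,400,375),4)
t=cv2.imread("pics/ta.png"); s=cv2.imread("pics/sb.png")[:600]; 
s=cv2.rotate(s,cv2.ROTATE_90_COUNTERCLOCKWISE)[:,:600]
im=np.zeros((600,800,3),np.uint8)
im[:360]=t; 
s=cv2.resize(s,(360,240)); im[360:,:360]=s; cv2.imwrite("pics/z1.png",im)
save(b,"pics/z2.png",(300,195,400,295),6)
# wheel & handle
for (S,n,box) in((a,"top",(310,245,375,310)),(b,"side",(318,200,378,250))):
    x0,y0,x1,y1=box
    g=cv2.cvtColor(np.asarray(S["img"]),cv2.COLOR_RGB2GRAY)[y0:y1,x0:x1]
    m=(g<60).astype(np.uint8)
    m=cv2.morphologyEx(m,cv2.MORPH_CLOSE,np.ones((3,3)))
    c=max(cv2.findContours(m,cv2.RETR_EXTERNAL,cv2.CHAIN_APPROX_NONE)[0],key=cv2.contourArea)
    (u,v),ax,an=cv2.fitEllipse(cv2.convexHull(c)); u+=x0;v+=y0
    print(n,u,v,ax,an,onz(S,u,v,.09), cv2.boundingRect(c))
E
```

```text
top 336.8369445800781 278.7735824584961 (48.95216369628906, 63.152809143066406) 75.25581359863281 [ 0.47503367 -0.21074217  0.09      ] (0, 8, 58, 49)
side 349.0648422241211 228.02356719970703 (38.299583435058594, 44.86600875854492) 66.12224578857422 [ 0.47526295 -0.22357217  0.09      ] (9, 11, 42, 37)
```

View pics/z1.png

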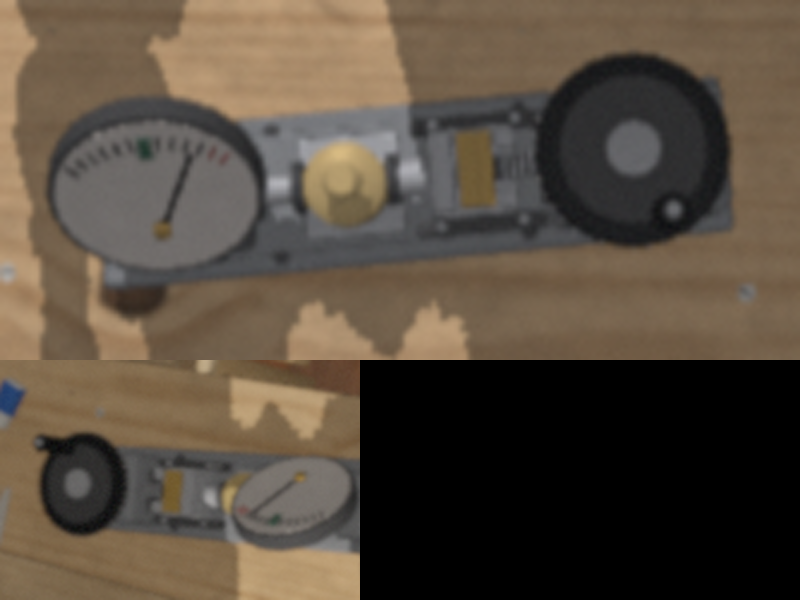

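View pics/z2.png

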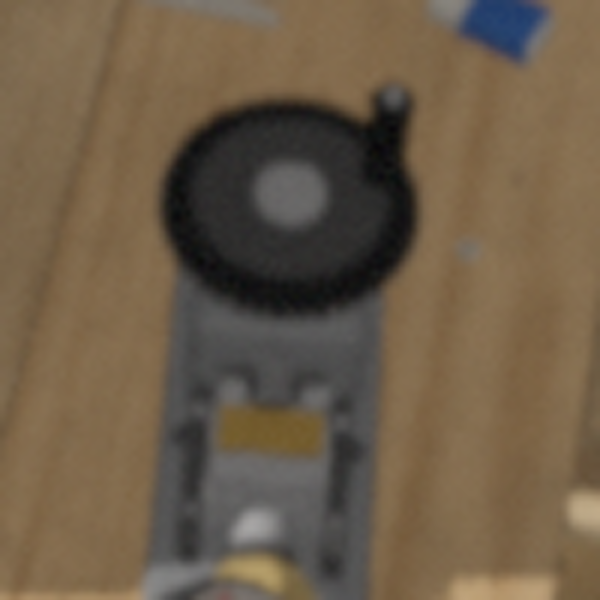

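The crops show the hub at zoom (634,148) in the top view and (290,194) in the side view. The handle tip is at (674,209) in the top view and (393,98) in the side view. The needle is at about +0.35, right of the green mark, and the bed edges are clear. I'll triangulate from these.

```bash
cat >> h.py <<'E'
def tri(a,pa,b,pb):
    (c1,d1),(c2,d2)=ray(a,*pa),ray(b,*pb)
    k=np.linalg.lstsq(np.c_[d1,-d2],c2-c1,rcond=None)[0]
    p,q=c1+k[0]*d1,c2+k[1]*d2
    return (p+q)/2,np.linalg.norm(p-q)
E
python3 - <<'E'
from h import *
a=snap("top");b=snap("side")
T=lambda u,v:((u+.5)/4-.5+185,(v+.5)/4-.5+240)
S=lambda u,v:((u+.5)/6-.5+300,(v+.5)/6-.5+195)
h=tri(a,T(634,148),b,S(290,194)); k=tri(a,T(674,209),b,S(393,98))
print("hub",h,onz(a,*T(634,148),.096),onz(b,*S(290,194),.096)); print("handle",k,onz(a,*T(674,209),.136),onz(b,*S(393,98),.136))
d=[k[0][i]-h[0][i] for i in(0,1)]; print(np.hypot(*d))
for p in((105,285),(733,228),(720,80),(420,105)): print(onz(a,*T(*p),.02))
print("weight", onz(a,*T(345,183),.06),"blk",onz(a,*T(476,170),.06))
print([proj(a,[[*h[0][:2],.095]])])
E
```

```text
hub (array([ 0.47807246, -0.22136961,  0.0960786 ]), np.float64(0.0011046106334570557)) [ 0.47863268 -0.22138145  0.096     ] [ 0.47752441 -0.22138808  0.096     ]
handle (array([ 0.45006215, -0.2368028 ,  0.13608807]), np.float64(0.0010486775401036754)) [ 0.45059174 -0.23681789  0.136     ] [ 0.44954111 -0.23684143  0.136     ]
0.031980629097465664
[0.41395349 0.01934446 0.02      ]
[ 0.44857924 -0.27177473  0.02      ]
[ 0.51787694 -0.26444774  0.02      ]
[ 0.50200178 -0.12373944  0.02      ]
weight [ 0.46202288 -0.09347751  0.06      ] blk [ 0.46954075 -0.15210683  0.06      ]
[array([[343.08462432, 276.99096211]])]
```

```bash
cat > dial.py <<'E'
from h import *
def dial(s,box,rough,pr):
    """affine from ellipse of the white face; pivot = gold blob"""
    im=np.asarray(s["img"]); x0,y0,x1,y1=box; c=im[y0:y1,x0:x1]
    hsv=cv2.cvtColor(c,cv2.COLOR_RGB2HSV); m=((hsv[...,1]<45)&(hsv[...,2]>95)).astype(np.uint8)
    m=cv2.morphologyEx(m,cv2.MORPH_CLOSE,np.ones((5,5)))
    m=cv2.morphologyEx(m,cv2.MORPH_OPEN,np.ones((5,5)))
    n=max(cv2.findContours(m,0,1)[0],key=cv2.contourArea)
    (u,v),(d1,d2),an=cv2.fitEllipse(cv2.convexHull(n))
    t=np.deg2rad(an); R=np.array([[np.cos(t),-np.sin(t)],[np.sin(t),np.cos(t)]])
    A=R@np.diag([d1/2,d2/2])@R.T           # unit circle -> pixels
    hh,ss=hsv[...,0].astype(float),hsv[...,1].astype(float)
    yy,xx=np.mgrid[y0:y1,x0:x1]; g=(hh>10)&(hh<32)&(ss>70)&(np.hypot(xx-pr[0],yy-pr[1])<4)
    w=ss*g; p=((w*xx).sum()/w.sum(),(w*yy).sum()/w.sum())
    gm=(hh>50)&(hh<90)&(ss>60); gr=(xx[gm].mean(),yy[gm].mean()) if gm.any() else None
    return dict(A=A.tolist(),c=(u,v),d=(d1,d2,an),p=p,green=gr)
def profile(s,D,r0=.3,r1=.8,n=721):
    A=np.array(D["A"]); B=np.linalg.inv(A); g=B@(np.array(D["green"])-D["p"]); g0=np.arctan2(g[1],g[0])
    th=np.linspace(-1.0,1.0,n); rr=np.linspace(r0,r1,20)
    P=np.einsum('ij,jab->iab',A,np.array([np.cos(g0+th)[:,None]*rr,np.sin(g0+th)[:,None]*rr]))
    G=cv2.cvtColor(np.asarray(s["img"]),cv2.COLOR_RGB2GRAY).astype(np.float32)
    v=cv2.remap(G,(P[0]+D["p"][0]).astype(np.float32),(P[1]+D["p"][1]).astype(np.float32),cv2.INTER_CUBIC).mean(1)
    bg=cv2.GaussianBlur(v.reshape(-1,1),(1,301),0).ravel(); d=bg-v; i=int(d[10:-10].argmax())+10
    w=np.clip(d,0,None)*(np.abs(th-th[i])<.12)
    return (w*th).sum()/w.sum(),d[i]
def needle(save_as=None):
    import json; C=json.load(open("dial.json")); o=[]
    for n in("top","side"):
        s=snap(n); a,k=profile(s,C[n]); o.append(f"{n} {a:+.3f} (contrast {k:.0f})")
        if save_as: save(s,f"pics/{save_as}_{n}.png")
    print("needle",o)
E
python3 - <<'E'
from dial import *; import json
a=snap("top");b=snap("side")
C=dict(top=dial(a,(190,255,260,315),None,(225,297)),side=dial(b,(312,280,368,352),None,(346,337)))
print(C)
save(b,"pics/z3.png",(312,280,368,352),8)
json.dump(C,open("dial.json","w")) 
for n,s in(("top",a),("side",b)):
    try: print(profile(s,C[n]))
    except Exception as e: print(e)
E
```

```text
{'top': {'A': [[33.725790201056796, -3.9699951462149157], [-3.9699951462149157, 21.33891469396273]], 'c': (39.595340728759766, 32.08062744140625), 'd': (40.35150909423828, 69.77790069580078, 73.67005920410156), 'p': (np.float64(225.28952150211992), np.float64(296.88673531193217)), 'green': (np.float64(220.6), np.float64(276.8))}, 'side': {'A': [[17.23124612751236, 4.453981328656085], [4.453981328656086, 27.741649494741054]], 'c': (29.544601440429688, 32.02639389038086), 'd': (31.195363998413086, 58.75042724609375, 159.85873413085938), 'p': (np.float64(nan), np.float64(nan)), 'green': None}}
(np.float64(0.37244417474430985), np.float32(31.828026))
unsupported operand type(s) for -: 'NoneType' and 'float'dial.py:14: RuntimeWarning: invalid value encountered in scalar divide
  w=ss*g; p=((w*xx).sum()/w.sum(),(w*yy).sum()/w.sum())
```

View pics/z3.png

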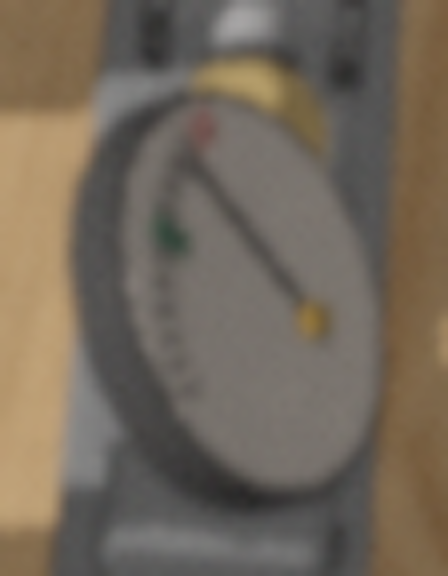

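>>> jog_arm:
  deltas:
    - [60, 20, -50, 0, -8.5]
    - [60, 45, -95, 0, -17]
    - [60, 70, -140, 0, -25.5]
    - [60, 95, -185, 0, -34]
    - [60, 120, -230, 0, -42.5]
    - [60, 145, -275, 0, -51]
    - [60, 170, -320, 0, -59.5]
    - [60, 190, -365, 0, -68]
    - [60, 210, -410, 0, -76.5]
    - [60, 230, -455, 0, -85]
    - [60, 245, -500, 0, -93.5]
    - [60, 260, -545, 0, -102]
  newtons: 20

```text
time: 1.6
eef_pos: [0.4157, 0.0888, 0.2536]
ee_rot: [0.0, 0.849, 0.528, 0.0]
wrist_force: [0.9, 0.4, -0.0]
finger_gap: 0.703
grip_force: 0.0
```

The side crop shows the pivot at zoom (312,320), the green mark at (172,238) and the needle tip at (188,158). The ellipse masks leaked, so I'll build the dial plane from triangulated points. The approach continues in the meantime.

```bash
cat > dial.py <<'E'
from h import *
import json
def frame():
    C=json.load(open("dial.json")); return [np.array(C[k]) for k in("p","g","x")]
def profile(s,r0=.010,r1=.036,n=961):
    p,g,x=frame(); th=np.linspace(-1.1,1.1,n); rr=np.linspace(r0,r1,20)
    P=p+rr[None,:,None]*(np.cos(th)[:,None,None]*g+np.sin(th)[:,None,None]*x)
    q=proj(s,P).reshape(n,20,2).astype(np.float32)
    G=cv2.cvtColor(np.asarray(s["img"]),cv2.COLOR_RGB2GRAY).astype(np.float32)
    v=cv2.remap(G,q[...,0],q[...,1],cv2.INTER_CUBIC).mean(1)
    bg=cv2.blur(v.reshape(-1,1),(1,241)).ravel(); d=bg-v; i=int(d[10:-10].argmax())+10
    w=np.clip(d,0,None)*(np.abs(th-th[i])<.12)
    return (w*th).sum()/w.sum(),d[i]
def needle(save_as=None):
    o=[]
    for n in("top","side"):
        s=snap(n); a,k=profile(s); o.append(f"{n} {a:+.3f} ({k:.0f})")
        if save_as: save(s,f"pics/{save_as}_{n}.png")
    print("needle",o)
E
python3 - <<'E'
from dial import *
a=snap("top");b=snap("side")
T=lambda u,v:((u+.5)/4-.5+185,(v+.5)/4-.5+240)
S=lambda u,v:((u+.5)/8-.5+312,(v+.5)/8-.5+280)
p=tri(a,T(162,230),b,S(312,320)); g=tri(a,T(146,149),b,S(172,238)); t=tri(a,T(191,157),b,S(188,158)); rd=tri(a,T(210,154),b,S(203,128))
for q in(p,g,t,rd): print(q)
G=g[0]-p[0]; X=t[0]-p[0]; print(np.linalg.norm(G),np.linalg.norm(X),np.linalg.norm(rd[0]-p[0]))
G/=np.linalg.norm(G); N=np.cross(G,np.array([0.118,-.993,0])); N/=np.linalg.norm(N); Xh=np.cross(N,G); print("N",N,Xh)
for w in (X,rd[0]-p[0]): print(np.arctan2(w@Xh,w@G), w@N)
json.dump(dict(p=p[0].tolist(),g=G.tolist(),x=Xh.tolist()),open("dial.json","w"))
needle("n0"); o=r.get_obs(); print(o["eef_pos"],r.tcp_to_tips)
E
```

```text
(array([ 0.4367353 , -0.02034981,  0.10697984]), np.float64(0.00046485733928190324))
(array([ 0.46853717, -0.01721735,  0.13790672]), np.float64(0.0011375651253573758))
(array([ 0.46729113, -0.03613237,  0.13872654]), np.float64(0.0020475576960067706))
(array([ 0.46715129, -0.04395044,  0.13886663]), np.float64(0.0011396630972497666))
0.04447070040422738 0.04680386232872484 0.04998889641548681
N [ 0.69065726  0.08207206 -0.71851007] [ 0.10768738 -0.99413409 -0.0100424 ]
0.4110183891585356 -0.0030020291054396763
0.5586385300855035 -0.0038409055861587547
needle ['top +0.414 (38)', 'side +0.142 (18)']
[0.41553718 0.08954273 0.25337624] 0.022
```

>>> jog_arm:
  deltas:
    - [60, 4, -45, 0, -8]
    - [60, 8, -90, 0, -16]
    - [60, 13, -135, 0, -24]
    - [60, 18, -180, -10, -32]
    - [60, 23, -225, -25, -35]
    - [60, 28, -270, -40, -35]
    - [50, 32, -305, -50, -35]
    - [50, 33, -323, -60, -35]
    - [50, 33, -323, -60, -35]
    - [50, 33, -323, -60, -35]

```text
time: 2.8
eef_pos: [0.4484, -0.2309, 0.1931]
ee_rot: [-0.0, 0.968, 0.252, -0.0]
wrist_force: [0.8, 0.0, 0.3]
finger_gap: 0.585
grip_force: 0.0
```

```bash
python3 - <<'E'
from dial import *
needle("n1"); o=r.get_obs(); print(o["time"],o["eef_pos"],o["ee_rot"],o["wrist_force"],o["qpos"])
im=np.vstack([cv2.resize(cv2.imread("pics/n1_top.png")[220:370,160:440],(560,300)),cv2.resize(cv2.imread("pics/n1_side.png")[190:340,250:530],(560,300))]); cv2.imwrite("pics/c1.png",im)
E
```

```text
needle ['top +0.415 (39)', 'side +0.488 (16)']
2.9 [ 0.448564   -0.23069806  0.19362565] [-7.23522940e-05  9.67785662e-01  2.51775505e-01  4.73952606e-05] [ 0.48959032  0.49583793 -0.50768093] [-5.35248525e-01  3.55474184e-01  1.98813423e+00  2.36311120e-04
  7.98020292e-01  5.26353973e-01]
```

View pics/c1.png

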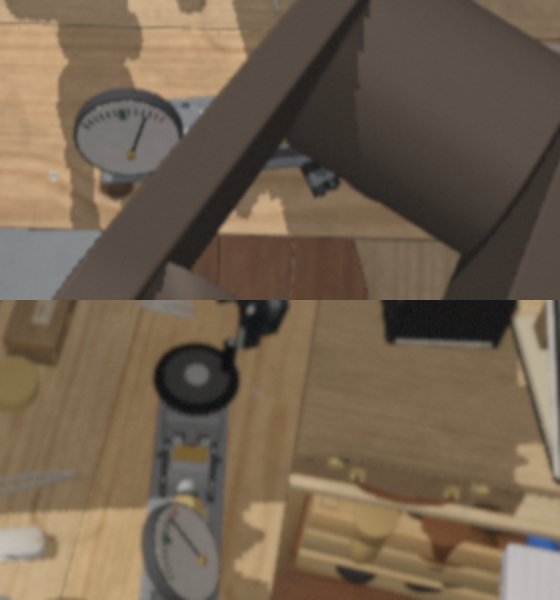

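The top crop shows the dial unobstructed with the needle near +0.41. The side view shows the gripper beside the handle, clear of the wheel. Next I'll correct by (+1.5, -6), descend and close.

>>> jog_arm:
  deltas:
    - [50, 1.5, -6, 0, 0]
    - [50, 1.5, -6, -20, 0]
    - [50, 1.5, -6, -40, 0]
    - [50, 1.5, -6, -60, 0]
    - [50, 1.5, -6, -68, 0]
    - [30, 1.5, -6, -68, 0]
    - [20, 1.5, -6, -68, 0]
    - [20, 1.5, -6, -68, 0]

```text
time: 3.7
eef_pos: [0.4503, -0.2385, 0.1262]
ee_rot: [0.001, 0.968, 0.251, 0.001]
wrist_force: [-0.2, -0.2, -0.1]
finger_gap: 0.235
grip_force: 0.0
```

>>> jog_arm:
  deltas:
    - [10, 0, 0, 0, 0]
    - [10, 0, 0, 0, 0]
    - [10, 0, 0, 0, 0]
    - [10, 0, 0, 0, 0]
  newtons: 20

```text
time: 4.1
eef_pos: [0.4502, -0.2386, 0.1261]
ee_rot: [0.001, 0.968, 0.251, 0.001]
wrist_force: [-0.7, 1.5, 7.3]
finger_gap: 0.155
grip_force: 21.4
```

```bash
python3 - <<'E'
from dial import *
needle(); o=r.get_obs(); print(o["time"],o["eef_pos"],o["ee_rot"],o["wrist_force"],o["finger_gap"]*85.4)
hub=np.array([.4781,-.2214]); th0=np.deg2rad(208.8)
# opening: ccw rotation, deltas from theta0
p0=hub+.032*np.array([np.cos(th0),np.sin(th0)])
for d in range(0,137,8):
    t=th0+np.deg2rad(d); print(d,np.round(1000*(hub+.032*np.array([np.cos(t),np.sin(t)])-p0),1))
E
```

```text
needle ['top +0.415 (39)', 'side +0.486 (16)']
4.2 [ 0.45019932 -0.23854047  0.12613513] [5.05506905e-04 9.68084642e-01 2.50622383e-01 5.39459229e-04] [-0.47223697  1.00108894  8.21881745] 13.327061281729478
0 [0. 0.]
8 [ 2.4 -3.8]
16 [ 5.3 -7.1]
24 [  8.7 -10.1]
32 [ 12.4 -12.5]
40 [ 16.5 -14.4]
48 [ 20.7 -15.7]
56 [ 25.1 -16.5]
64 [ 29.6 -16.5]
72 [ 34. -16.]
80 [ 38.4 -14.9]
88 [ 42.5 -13.1]
96 [ 46.3 -10.9]
104 [49.8 -8.1]
112 [52.8 -4.8]
120 [55.4 -1.2]
128 [57.5  2.8]
136 [58.9  7. ]
```

```bash
cat > tab.py <<'E'
import numpy as np,sys
th,st,n=map(float,sys.argv[1:4]); e=lambda t:32*np.array([np.cos(np.deg2rad(t)),np.sin(np.deg2rad(t))])
for k in range(1,int(n)+1): print(k*st,np.round(e(th+k*st)-e(th),1))
E
python3 tab.py 211.5 5 12
```

```text
5.0 [ 1.6 -2.3]
10.0 [ 3.3 -4.5]
15.0 [ 5.3 -6.5]
20.0 [ 7.4 -8.3]
25.0 [  9.6 -10. ]
30.0 [ 12.  -11.4]
35.0 [ 14.5 -12.6]
40.0 [ 17.1 -13.6]
45.0 [ 19.8 -14.4]
50.0 [ 22.6 -14.9]
55.0 [ 25.3 -15.2]
60.0 [ 28.1 -15.3]
```

>>> jog_arm:
  deltas:
    - [10, 1.6, -2.3, 0, 5]
    - [10, 3.3, -4.5, 0, 10]
    - [10, 5.3, -6.5, 0, 15]
    - [10, 7.4, -8.3, 0, 20]

```text
time: 4.6
eef_pos: [0.4574, -0.2469, 0.1261]
ee_rot: [0.0, 0.909, 0.417, 0.0]
wrist_force: [-2.7, 0.7, 9.2]
finger_gap: 0.159
grip_force: 21.5
```

>>> jog_arm:
  deltas:
    - [10, 2.2, -1.7, 0, 5]
    - [10, 4.6, -3.1, 0, 10]
    - [10, 7.1, -4.3, 0, 15]
    - [10, 9.7, -5.3, 0, 20]

```text
time: 5.0
eef_pos: [0.4669, -0.2524, 0.1262]
ee_rot: [0.001, 0.823, 0.568, -0.0]
wrist_force: [-4.1, -3.2, 9.4]
finger_gap: 0.157
grip_force: 21.5
```

```bash
cat > st.py <<'E'
from dial import *
needle(); o=r.get_obs(); p=o["eef_pos"][:2]-[.4781,-.2214]; e=p/np.linalg.norm(p); f=o["wrist_force"]
print(o["time"],"z",o["eef_pos"][2],"ang",np.rad2deg(np.arctan2(p[1],p[0]))%360,"rad",np.linalg.norm(p),"Frad",f[:2]@e,"Ftan",f[:2]@[-e[1],e[0]],f,"open",o["finger_gap"]*85.4,o["grip_force"])
E
python3 st.py
```

```text
needle ['top -0.066 (39)', 'side -0.033 (21)']
5.1 z 0.12614816680089938 ang 250.9483538629537 rad 0.0330153429321066 Frad 4.224434708618912 Ftan -1.0985817135791156 [-2.41734788 -3.63444076  7.02057334] open 12.942854540374864 21.335130035877228
```

```bash
python3 tab.py 251 5 10
```

```text
5.0 [ 2.7 -0.8]
10.0 [ 5.4 -1.3]
15.0 [ 8.2 -1.7]
20.0 [11.  -1.7]
25.0 [13.8 -1.6]
30.0 [16.5 -1.2]
35.0 [19.2 -0.5]
40.0 [21.9  0.4]
45.0 [24.4  1.5]
50.0 [26.9  2.8]
```

>>> jog_arm:
  deltas:
    - [10, 2.7, -0.8, 0, 5]
    - [10, 5.4, -1.4, 0, 10]
    - [10, 8.2, -1.7, 0, 15]
    - [10, 11.0, -1.8, 0, 20]

```text
time: 5.5
eef_pos: [0.4782, -0.2547, 0.1262]
ee_rot: [0.001, 0.712, 0.702, -0.0]
wrist_force: [-3.2, -7.6, 6.3]
finger_gap: 0.149
grip_force: 21.3
```

```bash
python3 st.py
```

```text
needle ['top -0.507 (35)', 'side -0.503 (24)']
5.6 z 0.12620965043711269 ang 270.83737464626194 rad 0.03335090206901671 Frad 7.04189461243835 Ftan -2.0644385478658833 [-1.96130484 -7.07131314  6.08776015] open 13.188527428935384 21.14852875471115
```

```bash
sed -i 's/-.2214\]/-.2232]/' st.py; python3 tab.py 270.3 5 8
```

```text
5.0 [2.8 0.1]
10.0 [5.6 0.5]
15.0 [8.3 1.1]
20.0 [10.9  2. ]
25.0 [13.5  3.1]
30.0 [16.   4.4]
35.0 [18.3  5.9]
40.0 [20.5  7.6]
```

>>> jog_arm:
  deltas:
    - [10, 2.8, -0.3, 0, 5]
    - [10, 5.6, 0, 0, 10]
    - [10, 8.3, 0.6, 0, 15]

```text
time: 5.9
eef_pos: [0.4866, -0.254, 0.1262]
ee_rot: [0.001, 0.614, 0.789, -0.0]
wrist_force: [-3.9, -6.8, 6.4]
finger_gap: 0.152
grip_force: 21.3
```

```bash
python3 st.py
```

```text
needle ['top -0.746 (32)', 'side -0.748 (24)']
6.0 z 0.12620727359031583 ang 285.95095952314256 rad 0.031990360094604715 Frad 5.677410739755497 Ftan -2.5220887007461688 [-0.86474663 -6.15192144  6.5794991 ] open 13.198916772568875 21.217693090438843
```

>>> jog_arm:
  deltas:
    - [10, 2.6, 1.0, 0, 5]
    - [10, 5.2, 2.1, 0, 10]
    - [10, 7.6, 3.4, 0, 15]
    - [10, 7.6, 3.4, 0, 15]

```text
time: 6.4
eef_pos: [0.495, -0.2509, 0.1263]
ee_rot: [0.002, 0.506, 0.863, -0.0]
wrist_force: [1.3, -8.7, 2.5]
finger_gap: 0.152
grip_force: 20.9
```

```bash
python3 - <<'E'
exec(open("st.py").read())
s=snap("side"); save(s,"pics/c2.png",(310,225,390,295),8)
s=snap("top"); save(s,"pics/c3.png",(185,240,385,330),4)
E
python3 tab.py 301 -5 12; python3 tab.py 241 -5 12
```

```text
needle ['top -0.747 (32)', 'side -0.748 (24)']
6.5 z 0.1262809287965775 ang 301.24060350760544 rad 0.03248062275002901 Frad 7.125546785964219 Ftan -3.001139743725889 [ 1.12957874 -7.64881093  1.63060936] open 13.400316925196005 20.90031623840332
-5.0 [-2.5 -1.3]
-10.0 [-5.  -2.4]
-15.0 [-7.7 -3.3]
-20.0 [-10.4  -4. ]
-25.0 [-13.1  -4.4]
-30.0 [-15.9  -4.6]
-35.0 [-18.7  -4.5]
-40.0 [-21.5  -4.2]
-45.0 [-24.2  -3.6]
-50.0 [-26.9  -2.8]
-55.0 [-29.5  -1.8]
-60.0 [-32.   -0.6]
-5.0 [-2.4  1.5]
-10.0 [-4.6  3.1]
-15.0 [-6.7  5. ]
-20.0 [-8.6  7. ]
-25.0 [-10.4   9.2]
-30.0 [-11.9  11.5]
-35.0 [-13.2  14. ]
-40.0 [-14.4  16.5]
-45.0 [-15.2  19.2]
-50.0 [-15.9  21.9]
-55.0 [-16.3  24.6]
-60.0 [-16.5  27.4]
```

View pics/c2.png

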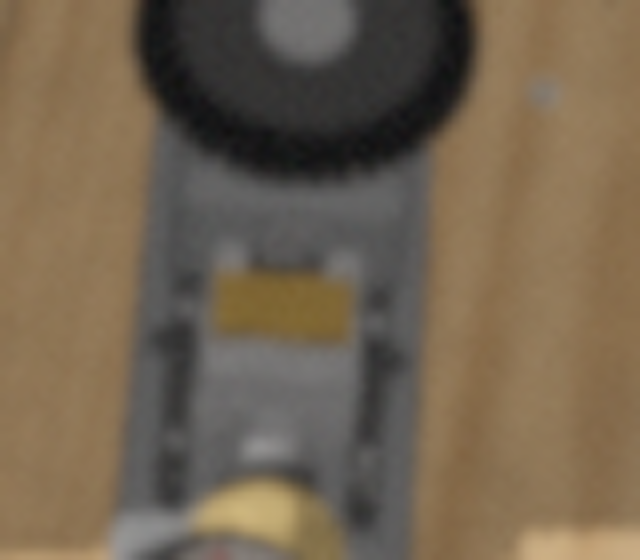

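The crop shows the drive block at (283,305) and a dark gap between the ram nose and the weight at about (270,465). The needle is at rest and the weight is free, so I'll close now.

>>> jog_arm:
  deltas:
    - [10, -2.5, -1.3, 0, -5]
    - [10, -5, -2.4, 0, -10]
    - [10, -7.7, -3.3, 0, -15]
    - [10, -10.4, -4, 0, -20]
    - [10, -13.1, -4.4, 0, -25]
    - [10, -15.9, -4.6, 0, -30]
    - [10, -18.7, -4.5, 0, -35]
    - [10, -21.5, -4.2, 0, -40]

```text
time: 7.4
eef_pos: [0.4728, -0.2543, 0.1261]
ee_rot: [0.001, 0.773, 0.635, 0.0]
wrist_force: [1.4, 1.9, 6.0]
finger_gap: 0.159
grip_force: 21.2
```

```bash
python3 st.py
```

```text
needle ['top -0.747 (31)', 'side -0.747 (25)']
7.5 z 0.1261646549860576 ang 259.7760661049101 rad 0.031520644323185604 Frad -0.26088800841879656 Ftan -0.496471459349047 [-0.44228172  0.34486713  6.34008144] open 13.4390947506551 21.366672813892365
```

```bash
python3 tab.py 261 -5 10
```

```text
-5.0 [-2.7  0.6]
-10.0 [-5.4  1.3]
-15.0 [-8.   2.4]
-20.0 [-10.5   3.6]
-25.0 [-12.9   5.1]
-30.0 [-15.1   6.7]
-35.0 [-17.2   8.6]
-40.0 [-19.1  10.6]
-45.0 [-20.9  12.8]
-50.0 [-22.4  15.1]
```

>>> jog_arm:
  deltas:
    - [10, -2.7, 0.6, 0, -5]
    - [10, -5.4, 1.3, 0, -10]
    - [10, -8.0, 2.3, 0, -15]
    - [10, -10.5, 3.6, 0, -20]

```text
time: 7.9
eef_pos: [0.463, -0.2508, 0.1262]
ee_rot: [0.001, 0.871, 0.491, 0.001]
wrist_force: [6.2, 0.5, 1.8]
finger_gap: 0.155
grip_force: 20.9
```

```bash
python3 st.py
```

```text
needle ['top -0.747 (31)', 'side -0.747 (24)']
8.0 z 0.1261719201841958 ang 240.5825599339239 rad 0.0314878060581079 Frad -3.0208945601194284 Ftan 2.0479622689386847 [3.26767642 1.62549814 7.03874217] open 12.792786779521576 21.12187832593918
```

>>> jog_arm:
  deltas:
    - [10, -2.4, 1.5, 0, -5]
    - [10, -4.6, 3.1, 0, -10]

```text
time: 8.2
eef_pos: [0.4584, -0.2479, 0.1262]
ee_rot: [0.001, 0.91, 0.415, 0.001]
wrist_force: [5.6, 0.0, 6.0]
finger_gap: 0.154
grip_force: 21.2
```

```bash
python3 st.py; python3 tab.py 231 -4 10
```

```text
needle ['top -0.747 (30)', 'side -0.749 (24)']
8.3 z 0.12615119419931356 ang 230.78746186811088 rad 0.03156367323309015 Frad -3.118282160717702 Ftan 2.6918246004176565 [4.05701675 0.71429576 6.57264879] open 13.220163602144243 21.295677423477173
-4.0 [-1.7  1.5]
-8.0 [-3.3  3. ]
-12.0 [-4.7  4.7]
-16.0 [-6.1  6.5]
-20.0 [-7.3  8.4]
-24.0 [-8.4 10.3]
-28.0 [-9.3 12.4]
-32.0 [-10.1  14.5]
-36.0 [-10.8  16.6]
-40.0 [-11.3  18.8]
```

>>> jog_arm:
  deltas:
    - [10, -1.7, 1.5, 0, -4]
    - [10, -3.3, 3, 0, -8]
    - [10, -4.7, 4.7, 0, -12]

```text
time: 8.6
eef_pos: [0.4538, -0.2434, 0.1262]
ee_rot: [0.001, 0.948, 0.318, 0.001]
wrist_force: [4.4, -3.3, 5.5]
finger_gap: 0.156
grip_force: 21.2
```

```bash
python3 st.py; python3 tab.py 219 -4 10
```

```text
needle ['top -0.587 (33)', 'side -0.556 (23)']
8.7 z 0.12616222725282653 ang 219.19754640830158 rad 0.031645689538241505 Frad -2.192966076601031 Ftan 3.361970320914748 [ 3.82423851 -1.21948532  5.90661282] open 13.203937107727688 21.23546004295349
-4.0 [-1.3  1.8]
-8.0 [-2.6  3.7]
-12.0 [-3.6  5.6]
-16.0 [-4.6  7.6]
-20.0 [-5.4  9.7]
-24.0 [-6.  11.9]
-28.0 [-6.5 14. ]
-32.0 [-6.9 16.2]
-36.0 [-7.1 18.5]
-40.0 [-7.1 20.7]
```

>>> jog_arm:
  deltas:
    - [10, -1.3, 1.8, 0, -4]
    - [10, -2.6, 3.7, 0, -8]
    - [10, -3.6, 5.6, 0, -12]
    - [10, -4.6, 7.6, 0, -16]
    - [10, -4.6, 7.6, 0, -16]

```text
time: 9.2
eef_pos: [0.4487, -0.2357, 0.1262]
ee_rot: [0.001, 0.983, 0.183, 0.001]
wrist_force: [0.7, -3.9, 7.2]
finger_gap: 0.155
grip_force: 21.4
```

```bash
python3 - <<'E'
exec(open("st.py").read())
s=snap("top"); save(s,"pics/c4.png",(190,258,260,318),8)
p,g,x=frame()
print([(proj(s,p+.0445*(np.cos(t)*g+np.sin(t)*x))-[190,258])*8 for t in(-.03,0,.03)])
E
python3 tab.py 203 -2 6
```

```text
needle ['top -0.238 (38)', 'side -0.191 (22)']
9.3 z 0.12616209761198713 ang 203.14644893690897 rad 0.03193560313447703 Frad 0.7863246908652893 Ftan 3.607310268968694 [ 0.69494315 -3.62602371  7.64966949] open 13.429074659050015 21.396459639072418
[array([[242.39802765, 154.21484846]]), array([[248.8343111 , 153.63621692]]), array([[255.29977619, 153.20620444]])]
-2.0 [-0.4  1. ]
-4.0 [-0.8  2.1]
-6.0 [-1.1  3.1]
-8.0 [-1.5  4.2]
-10.0 [-1.7  5.3]
-12.0 [-2.   6.4]
```

View pics/c4.png

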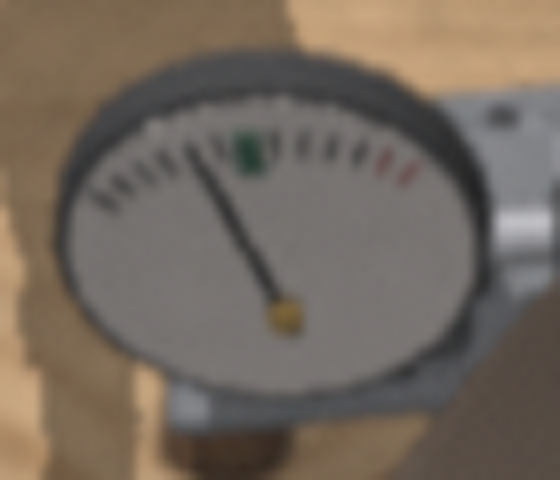

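The crop shows the needle two ticks left of the green mark. The green mark is at (250,153), which matches my computed zero.

>>> jog_arm:
  deltas:
    - [10, -0.4, 1.0, 0, -2]
    - [10, -0.8, 2.1, 0, -4]
    - [10, -1.1, 3.1, 0, -6]
    - [10, -1.5, 4.2, 0, -8]
    - [10, -1.5, 4.2, 0, -8]

```text
time: 9.85
eef_pos: [0.4471, -0.2316, 0.1261]
ee_rot: [0.001, 0.993, 0.114, 0.001]
wrist_force: [-0.3, -5.7, 8.3]
finger_gap: 0.151
grip_force: 21.5
```

```bash
python3 st.py
```

```text
needle ['top -0.073 (39)', 'side -0.014 (21)']
9.95 z 0.12613111661780776 ang 195.23559077127337 rad 0.032167309069116974 Frad 1.7583019739772978 Ftan 5.312851203659355 [-0.30034713 -5.58818444  8.71085224] open 13.645020034452982 21.480050683021545
```

>>> jog_arm:
  deltas:
    - [10, -0.15, 0.55, 0, -1]
    - [10, -0.3, 1.15, 0, -2]
    - [10, -0.3, 1.15, 0, -2]
    - [10, -0.3, 1.15, 0, -2]

```text
time: 10.35
eef_pos: [0.4468, -0.2306, 0.1261]
ee_rot: [0.001, 0.995, 0.098, 0.001]
wrist_force: [-2.0, -5.8, 9.2]
finger_gap: 0.156
grip_force: 21.5
```

```bash
python3 st.py
```

```text
needle ['top -0.030 (39)', 'side +0.029 (21)']
10.45 z 0.12615159710708146 ang 193.2021503094794 rad 0.03218826474663257 Frad 3.264469212442652 Ftan 5.948018057640679 [-1.81973795 -6.53637758 10.07902579] open 13.396972660605144 21.503070294857025
```

>>> jog_arm:
  deltas:
    - [20, 0, 0, 0, 0]
    - [35, 0, 0, 0, 0]
    - [50, 0, 0, 0, 0]
    - [50, 0, 0, 0, 0]
    - [50, 0, 0, 0, 0]
    - [50, 0, 0, 15, 0]
    - [50, 0, 0, 40, 0]
    - [50, 0, 0, 70, 0]
    - [50, 0, 0, 80, 0]
    - [50, 0, 0, 80, 0]

```text
time: 11.45
eef_pos: [0.4467, -0.2299, 0.2065]
ee_rot: [0.001, 0.995, 0.096, 0.001]
wrist_force: [0.2, 0.8, -0.1]
finger_gap: 0.586
grip_force: 0.0
```

```bash
python3 st.py; python3 - <<'E'
from h import *
t=snap("top"); s=snap("side"); save(t,"pics/e1.png",(190,258,290,318),5); save(s,"pics/e2.png",(310,195,390,355),4)
a=cv2.imread("pics/e1.png"); b=cv2.imread("pics/e2.png")[:600]; b=cv2.resize(b,None,fx=.9,fy=.9)
im=np.zeros((600,800,3),np.uint8); im[:a.shape[0],:a.shape[1]]=a; im[:b.shape[0],500:500+b.shape[1]]=b; cv2.imwrite("pics/e3.png",im)
E
```

```text
needle ['top -0.036 (39)', 'side +0.022 (20)']
11.55 z 0.2046776360166521 ang 190.71906109252905 rad 0.032960803829817545 Frad 0.03438080488613068 Ftan 0.1107801761125037 [-0.0131765  -0.11524178 -0.01743086] open 50.023988144797485 0.0
```

View pics/e3.png

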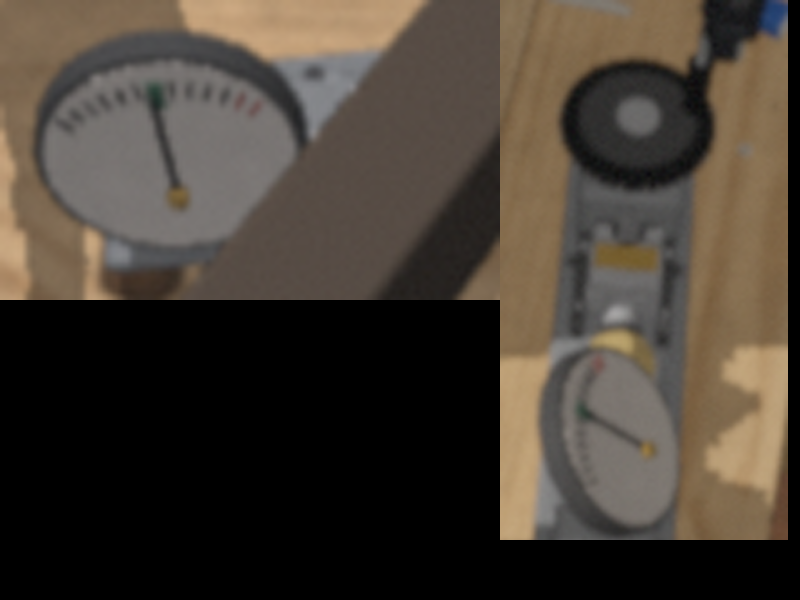

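The needle points at the green mark in both views: dial crop (156,97), side (585,410). The gripper is clear of the handle, so I'm handing in.

```bash
python3 -c "
from bench import r
print(r.close_job())"
```

```text
the job is handed in; nothing more can be done
None
```

I wound the gauge back until the needle rested and the weight was free, then closed it up to the green mark without running past. In the cameras the needle reads within about 0.04 rad of the mark, and I released the wheel while it was still pushing in the closing direction; I could not measure the block's contact with the front lug directly. The job is handed in, with no verdict shown.

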